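# Snap the covers on the desk wire duct and bed them down

## Task

Close up the wire duct on the desk: push every loose cover straight down into the bay of its own length until the hooks at both ends snap over it. When all are clipped, take the foam-soled block and, going from the left cover to the right one, bed each with a slow, light stroke along its top from beside its left hook to beside its right hook, keeping the foam squeezed about half way, then stand the block back upright on the coaster. Do not disturb the jar and the glue stick.

Things in the scene. Friction and masses are not known exactly. Their poses are not given: they have to be found in the camera images.
- duct: Grey plastic wire duct fixed on the desk, lying left to right along its y axis (+y: its left end as the robot sees it): 381 long, 52 wide at the foot; side walls 32 high, 46 apart outside, 40 inside. Three bays with low partitions, from left to right for the medium, the long and the short cover. Origin: centre of its underside; z up. Place and yaw vary.
- cover_a: Loose medium cover, off-white plastic, 105 long (y) x 56 wide (x) x 14 high; may be absent. Plate 8 thick (z 6 to 14) over a rib 35.5 wide x 79 long x 6 high. Origin: centre of the rib's underside; z up; same either way round. Lies rib down. Grip it across the 56 mm at mid-length; it overhangs the duct's walls 5 mm each side, so fingertips may reach below it. 60 g.
- bay_a (a point): Where the medium cover's origin lies when it is home in the left bay, 26 mm above the desk: rib between the walls, plate on the wall tops, its top 40 mm above the desk. Axes as the duct's (y to its left). Play: 2.2 mm each side in x, 1.5 mm each end in y.
- hook_a_left (a joint): Snap hook at the left end of the left bay: upright sprung blade 14 wide, hinged at its foot, its barb reaching 3 mm over the end of a cover that is home; its sloping head stands 14 mm above the cover's top. Value: outward bend in rad, 0 straight or snapped, about 0.1 while a cover passes. A cover needs some 7 to 23 N to pass both hooks, most if off-centre.
- hook_a_right (a joint): Snap hook at the right end of the left bay: upright sprung blade 14 wide, hinged at its foot, its barb reaching 3 mm over the end of a cover that is home; its sloping head stands 14 mm above the cover's top. Value: outward bend in rad, 0 straight or snapped, about 0.1 while a cover passes. A cover needs some 7 to 23 N to pass both hooks, most if off-centre.
- cover_b: Loose long cover, off-white plastic, 130 long (y) x 56 wide (x) x 14 high; may be absent. Plate 8 thick (z 6 to 14) over a rib 35.5 wide x 104 long x 6 high. Origin: centre of the rib's underside; z up; same either way round. Lies rib down. Grip it across the 56 mm at mid-length; it overhangs the duct's walls 5 mm each side, so fingertips may reach below it. 60 g.
- bay_b (a point): Where the long cover's origin lies when it is home in the middle bay, 26 mm above the desk: rib between the walls, plate on the wall tops, its top 40 mm above the desk. Axes as the duct's (y to its left). Play: 2.2 mm each side in x, 1.5 mm each end in y.
- hook_b_left (a joint): Snap hook at the left end of the middle bay: upright sprung blade 14 wide, hinged at its foot, its barb reaching 3 mm over the end of a cover that is home; its sloping head stands 14 mm above the cover's top. Value: outward bend in rad, 0 straight or snapped, about 0.1 while a cover passes. A cover needs some 7 to 23 N to pass both hooks, most if off-centre.
- hook_b_right (a joint): Snap hook at the right end of the middle bay: upright sprung blade 14 wide, hinged at its foot, its barb reaching 3 mm over the end of a cover that is home; its sloping head stands 14 mm above the cover's top. Value: outward bend in rad, 0 straight or snapped, about 0.1 while a cover passes. A cover needs some 7 to 23 N to pass both hooks, most if off-centre.
- cover_c: Loose short cover, off-white plastic, 80 long (y) x 56 wide (x) x 14 high; may be absent. Plate 8 thick (z 6 to 14) over a rib 35.5 wide x 54 long x 6 high. Origin: centre of the rib's underside; z up; same either way round. Lies rib down. Grip it across the 56 mm at mid-length; it overhangs the duct's walls 5 mm each side, so fingertips may reach below it. 60 g.
- bay_c (a point): Where the short cover's origin lies when it is home in the right bay, 26 mm above the desk: rib between the walls, plate on the wall tops, its top 40 mm above the desk. Axes as the duct's (y to its left). Play: 2.2 mm each side in x, 1.5 mm each end in y.
- hook_c_left (a joint): Snap hook at the left end of the right bay: upright sprung blade 14 wide, hinged at its foot, its barb reaching 3 mm over the end of a cover that is home; its sloping head stands 14 mm above the cover's top. Value: outward bend in rad, 0 straight or snapped, about 0.1 while a cover passes. A cover needs some 7 to 23 N to pass both hooks, most if off-centre.
- hook_c_right (a joint): Snap hook at the right end of the right bay: upright sprung blade 14 wide, hinged at its foot, its barb reaching 3 mm over the end of a cover that is home; its sloping head stands 14 mm above the cover's top. Value: outward bend in rad, 0 straight or snapped, about 0.1 while a cover passes. A cover needs some 7 to 23 N to pass both hooks, most if off-centre.
- block: Bedding block: wooden bar 46 (x) x 22 (y) x 14 with upright grip 18 (x) x 20 (y), 28 to 72 mm above the origin, over a dark foam sole 14 thick, 45 x 21, that yields 1 mm per newton up to 11 mm. Origin: centre of the uncompressed sole's underside (standing, it sinks 1 mm); z up. 130 g. Stands on the coaster. Hold it with its short side along the duct.
- coaster: Round wooden coaster, 92 across, 9 thick, fixed to the desk. Origin: centre of its underside.
- jar: Round jar with red cap, 45 across x 106 high, loose, behind the duct. Origin: centre of its underside. A bystander.
- glue_stick: Upright glue stick, 25 across x 88 high, loose, far left. Origin: centre of its underside. A bystander.
Things that resemble listed ones, but are neither listed nor needed, are in the scene too. What is shaped like the cover_a but green or turquoise is not meant.

How it is judged:
On the way, in this order (a step that is already met when the one before it is completed fails the run):
1. every cover present is clipped into its own bay, both hooks sprung back over its ends (z of cover_a in the frame of bay_a between -0.0015 and 0.0015 m and horizontal distance between cover_a and bay_a below 0.004 m and angle between each of cover_a, cover_b, cover_c's own z axis and vertical below 0.02 rad and value of joint each of hook_a_left, hook_a_right, hook_b_left, hook_b_right, hook_c_left, hook_c_right below 0.015 rad and z of cover_b in the frame of bay_b between -0.0015 and 0.0015 m and horizontal distance between cover_b and bay_b below 0.004 m and z of cover_c in the frame of bay_c between -0.0015 and 0.0015 m and horizontal distance between cover_c and bay_c below 0.004 m), for 0.3 s.
2. the block presses lightly (2 to 14 N) on the left bay's cover at its left end (contact force between block and cover_a between 2 and 14 N and ((y of bay_b in the frame of cover_a below 0 m and y of block in the frame of cover_a above 0.0265 m) or (y of bay_b in the frame of cover_a above 0 m and y of block in the frame of cover_a below -0.0265 m))), for 0.1 s.
3. the block presses as lightly on the middle of that cover (contact force between block and cover_a between 2 and 14 N and y of block in the frame of cover_a between -0.01 and 0.01 m), for 0.1 s.
4. the block presses as lightly on that cover's right end (contact force between block and cover_a between 2 and 14 N and ((y of bay_b in the frame of cover_a below 0 m and y of block in the frame of cover_a below -0.0265 m) or (y of bay_b in the frame of cover_a above 0 m and y of block in the frame of cover_a above 0.0265 m))), for 0.1 s.
5. the block presses lightly (2 to 14 N) on the middle bay's cover at its left end (contact force between block and cover_b between 2 and 14 N and ((y of bay_a in the frame of cover_b above 0 m and y of block in the frame of cover_b above 0.039 m) or (y of bay_a in the frame of cover_b below 0 m and y of block in the frame of cover_b below -0.039 m))), for 0.1 s.
6. the block presses as lightly on the middle of that cover (contact force between block and cover_b between 2 and 14 N and y of block in the frame of cover_b between -0.01 and 0.01 m), for 0.1 s.
7. the block presses as lightly on that cover's right end (contact force between block and cover_b between 2 and 14 N and ((y of bay_a in the frame of cover_b above 0 m and y of block in the frame of cover_b below -0.039 m) or (y of bay_a in the frame of cover_b below 0 m and y of block in the frame of cover_b above 0.039 m))), for 0.1 s.
8. the block presses lightly (2 to 14 N) on the right bay's cover at its left end (contact force between block and cover_c between 2 and 14 N and ((y of bay_a in the frame of cover_c above 0 m and y of block in the frame of cover_c above 0.014 m) or (y of bay_a in the frame of cover_c below 0 m and y of block in the frame of cover_c below -0.014 m))), for 0.1 s.
9. the block presses as lightly on the middle of that cover (contact force between block and cover_c between 2 and 14 N and y of block in the frame of cover_c between -0.01 and 0.01 m), for 0.1 s.
10. the block presses as lightly on that cover's right end (contact force between block and cover_c between 2 and 14 N and ((y of bay_a in the frame of cover_c above 0 m and y of block in the frame of cover_c below -0.014 m) or (y of bay_a in the frame of cover_c below 0 m and y of block in the frame of cover_c above 0.014 m))), for 0.1 s.
At the end, for the whole second after the job is handed in: Every cover present is home in its own bay (within 4 mm sideways and 1.5 mm in height, level to 0.02 rad) with both hooks straight to 0.015 rad; the block stands upright and still on the coaster, its centre within 30 mm of the coaster's (all of step 1 and horizontal distance between block and coaster below 0.03 m and angle between block's own z axis and vertical below 0.08 rad and height (world z) of block between 0.004 and 0.013 m and linear speed of block below 0.02 m/s); the robot touches nothing.
It fails at once if the block is pressed on a cover with more than 25 N (contact force between block and cover_a above 25 N or contact force between block and cover_b above 25 N or contact force between block and cover_c above 25 N).
It fails at once if the block is rushed along a cover, faster than 0.12 m/s under pressure (linear speed of block above 0.12 m/s and (contact force between block and cover_a above 2 N or contact force between block and cover_b above 2 N or contact force between block and cover_c above 2 N)).
It fails at once if the jar or the glue stick is shifted by more than 20 mm (distance of any of jar, glue_stick from where it was at the start of the episode above 0.02 m).
Of cover_a, cover_b, cover_c only 2 to 3 are there at a start; the rules pass over those that are not, and their reading is None.
At some moment in a run one of cover_a, cover_b, cover_c may be knocked a few centimetres aside while the robot is not near it.
It also fails if it takes over 210 s, if anything falls off the work surface, if the arm or the gripper's body presses on something with over 40 N, if the wrist force passes 120 N, or if a joint passes its speed limit or range.

## Robot

A 6-joint arm with a two-finger parallel gripper is mounted at the origin on a cart in front of the work surface, level with it; the furniture and walls round the work are solid. World frame = base frame: x ahead of the robot, y to its left, z up, the work surface at z = 0. Lengths are in m, angles in rad, forces in N, time in s.
With the tool pointing down it reaches from about 0.225 to 0.875 m from the base axis. Payload 3.4 kg.
Tool frame: the origin (TCP) lies on the centre line of the jaws, within the pads' length; the fingertips stand 11 mm ahead of it and the grasp point (between the pads) lies 8 mm behind it; z points along the fingers, y is the line along which they close (so a half turn about z gives the same grasp; the last joint's range is limited). The gripper opens to 85 mm and grips with 20 to 120 N. Pads are 22 mm wide; open, the fingers measure 114 mm over their backs; the gripper's body (76 mm by 85 mm) begins 54 mm behind the grasp point. The pads swing forward as they close: fully open they stand 13 mm farther back than shut.
Start: joints at [1.071, 0.276, 1.505, -0, 1.361, -0.121], TCP at [0.213, 0.534, 0.242] pointing down, gripper open.
Joint ranges: [-2.89, 2.89], [-0.75, 2.08], [0.22, 2.7], [-1.18, 4.32], [0.11, 2.71], [-2.7, 2.7]. Speed limits (rad/s): [2.57, 2.57, 3.14, 3.14, 3.14, 3.14].

## Interface

Orientations are given as a unit quaternion [w, x, y, z].
In Python, from rig import manip, eyes, job gives the robot as it stands.
- The arm moves only by the tool drive_tool, never from a script. Its argument "rows" is a list of rows, each a list of 3 entries, a list of its own where there are three numbers: the turn, a rotation vector about the world's x, y, z in rad, then the shift along the world's x, y, z in cm, then the finger opening in cm, from 0 to 8.54. A call has 1 to 8 rows; each row shifts and turns the commanded pose from where the row before left it; what a row does not reach is not made up. A row lasts 1/8 s, in which the tool goes at most 62.5 mm and 10.7 degrees, less where a joint would pass 70% of its speed; a pose out of reach is approached as far as the arm can. A call is refused whole if a number of a shift passes 6.25 or a number of a turn 0.188, either way. A call with a gripper value outside its range is refused whole. The fingers move at their own pace and stop on an object; "force" is the grip in N (left out, the last holds). Time passes only in rows, so rows that do not move let the fingers close. It gives the time, the measured TCP pose, the force, the opening and the grip force at its end, in the units of the state.
- manip.get_state(): the state, without advancing time (a new reading comes with each control period).
- eyes.get_image(name): name is "side" or "top" or "wrist"; returns the picture (420x560x3 uint8, red, green, blue); there is no depth.
- eyes.get_calibration(name): a dict with "camera_matrix" (3x3 intrinsics, pixels), "view" (4x4, takes a point from world to camera coordinates). Camera axes: x right, y up, looking along -z (the intrinsics and any distortion apply to the point x, -y, -z); pixel columns grow to the right and rows downward; lengths in m; the calibration is good to about 2 mm. A picture is of the moment at which its call begins: read the wrist's pose just before it. get_calibration takes no time and is no camera call; for the wrist camera it gives the pose at the moment of the call.
- job.sign_off(): hands the job in; it is judged then, once.
The state is a dict: "clock": time; "qpos": joint angles; "qd": joint speeds; "effort": joint torques, N m; "position": TCP position; "ee_rot": TCP orientation; "contact_force": force on the tool from outside, world axes, zero at the start; "moment": the same for the moment, N m; "width": finger opening in m; "gripper_force": force on a finger pad.
Only numpy, scipy, OpenCV 4.12 (cv2) and the standard library are available. Lean on these libraries where they do the work, as an engineer would, in place of code of your own. Each camera call takes 0.05 s, during which the arm holds its last target. There are 200 camera calls.

## Working session

There is one attempt and no reset: what is moved stays moved. The work goes in short steps, Python scripts to look and compute and a tool call to move; the robot and the scene stay as the last step left them, time stands still between calls to the robot, and variables do not carry over. Pictures are saved under pics/ and viewed, at most 14 in all, crops included, and the job is handed in when it is done.

Besides the shell and the picture viewer there is one more tool, called in YAML: its name, and indented under it one key for each argument. drive_tool: Moves the arm, as the interface text tells. Its arguments: {"type":"object","properties":{"rows":{"type":"array"},"force":{"type":"number"}},"required":["rows"]}

```bash
ls; mkdir -p pics
python3 - <<'E'
from rig import manip, eyes, job
import cv2
s=manip.get_state(); print({k:s[k] for k in('clock','position','ee_rot','width','contact_force')})
for n in('top','side'):
    im=eyes.get_image(n); cv2.imwrite(f'pics/{n}0.png',im[:,:,::-1]); print(n,eyes.get_calibration(n))
E
```

```text
pics
{'clock': 0.0, 'position': array([0.21236834, 0.53378171, 0.24142647]), 'ee_rot': array([-2.93751583e-04,  1.88253987e-01,  9.82119931e-01, -8.89561906e-04]), 'width': 0.0856404187860594, 'contact_force': array([-0.11661817,  0.06640998,  0.71759138])}
top {'camera_matrix': array([[463.52654932,   0.        , 284.98236428],
       [  0.        , 463.52654932, 207.19860675],
       [  0.        ,   0.        ,   1.        ]]), 'view': array([[ 0.02008789, -0.99951879,  0.02363615,  0.08677839],
       [ 0.98456872,  0.02388698,  0.17336047, -0.59412474],
       [-0.17384165,  0.01978897,  0.98457477, -1.16826225],
       [ 0.        ,  0.        ,  0.        ,  1.        ]])}
side {'camera_matrix': array([[448.99358853,   0.        , 272.00190645],
       [  0.        , 448.99358853, 214.86876949],
       [  0.        ,   0.        ,   1.        ]]), 'view': array([[ 0.82658895, -0.56254501,  0.01714114, -0.42992255],
       [ 0.2526797 ,  0.39815099,  0.88183261, -0.22697038],
       [-0.5028953 , -0.72458187,  0.47125091, -0.99298824],
       [ 0.        ,  0.        ,  0.        ,  1.        ]])}
```

View pics/top0.png

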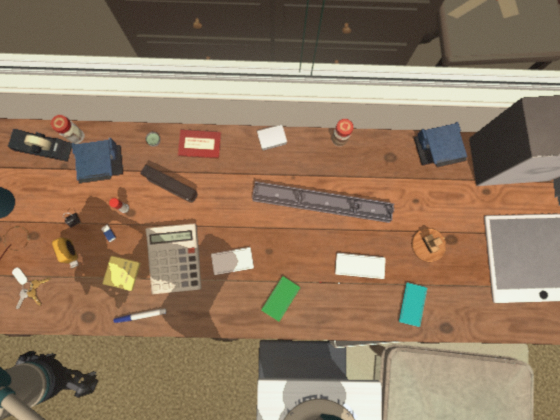

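View pics/side0.png

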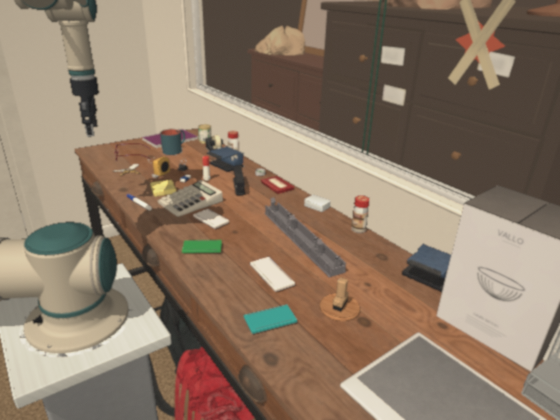

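The top view shows candidates for covers: white at (233,261), about 105 mm (medium); white at (360,265), about 130 mm (long); white at (272,137), small and possibly thicker. Green (281,298) and turquoise (413,305) are excluded. The duct runs (255,192)–(391,211), the block and coaster are at (430,244), the red-capped jar behind the duct at (344,130), and the glue stick at (118,205).

```bash
cat > h.py <<'E'
from rig import manip, eyes, job
import cv2, numpy as np
def cal(n):
    c=eyes.get_calibration(n); return np.array(c['camera_matrix']),np.array(c['view'])
def ray(c,px):
    K,V=c; u,v=px; d=np.array([(u-K[0,2])/K[0,0],-(v-K[1,2])/K[1,1],-1.])
    R=V[:3,:3]; return -R.T@V[:3,3], R.T@d
def onz(c,px,z):
    o,d=ray(c,px); return o+d*(z-o[2])/d[2]
def proj(c,p):
    K,V=c; q=V[:3,:3]@np.asarray(p,float)+V[:3,3]; return np.array([K[0,0]*q[0]/-q[2]+K[0,2],K[1,1]*-q[1]/-q[2]+K[1,2]])
def tri(*obs):
    A=np.zeros((3,3));b=np.zeros(3)
    for c,px in obs:
        o,d=ray(c,px);d/=np.linalg.norm(d);P=np.eye(3)-np.outer(d,d);A+=P;b+=P@o
    p=np.linalg.solve(A,b); return p
def white(im,lo=150,sat=60,amin=150):
    h=cv2.cvtColor(im,cv2.COLOR_RGB2HSV); m=((h[:,:,2]>lo)&(h[:,:,1]<sat)).astype(np.uint8)
    cs,_=cv2.findContours(m,cv2.RETR_EXTERNAL,cv2.CHAIN_APPROX_NONE)
    return [c for c in cs if cv2.contourArea(c)>amin]
def rectw(c,cnt,z):
    """min-area rectangle of a contour cast on plane z: centre, (long,short), yaw of long axis"""
    w=np.array([onz(c,p[0],z)[:2] for p in cnt],np.float32)*1000
    (x,y),(a,b),t=cv2.minAreaRect(w)
    t=np.radians(t)
    if a<b: a,b=b,a; t+=np.pi/2
    return np.array([x,y])/1000,(a,b),(t+np.pi/2)%np.pi-np.pi/2
def state():
    s=manip.get_state(); R=cv2.Rodrigues
    return s
def shot(n,f=None):
    c=cal(n); im=eyes.get_image(n)
    if f: cv2.imwrite('pics/'+f,im[:,:,::-1])
    return c,im
E
python3 - <<'E'
from h import *
ct=cal('top'); im=cv2.imread('pics/top0.png')[:,:,::-1].copy()
for c in white(im):
    M=cv2.moments(c); u,v=M['m10']/M['m00'],M['m01']/M['m00']
    if 110<v<330: print((round(u),round(v)),rectw(ct,c,0.014))
for n,p in dict(ductL=(255,192),ductR=(391,211),jar=(344,130),coaster=(430,245)).items(): print(n,onz(ct,p,0.03))
cw=cal('wrist');o,d=ray(cw,(280,210)); print('wrist cam',o,d,cw[0])
s0=cv2.imread('pics/side0.png'); t0=im[:,:,::-1]
a=cv2.resize(t0[110:290,200:460],(780,540),interpolation=cv2.INTER_CUBIC)
cv2.imwrite('pics/crop0.png',a)
E
```

```text
(360, 265) (array([ 0.4462225 , -0.10364639]), (130.91856384277344, 57.3076286315918), np.float64(1.4964962629105578))
(232, 261) (array([0.45204672, 0.23677681]), (105.97561645507812, 57.054840087890625), np.float64(-1.3828144380905636))
(170, 262) (array([0.45464996, 0.39349512]), (171.4700927734375, 128.24310302734375), np.float64(0.11704118615329073))
(523, 271) (array([ 0.47767795, -0.55443732]), (234.09750366210938, 207.6221160888672), np.float64(0.046641783577374696))
(530, 171) (array([ 0.72218683, -0.55391425]), (232.9288787841797, 74.0730209350586), np.float64(-1.4782601092210506))
ductL [0.6352467  0.18090319 0.03      ]
ductR [ 0.59228242 -0.18554243  0.03      ]
jar [ 0.81642363 -0.05934715  0.03      ]
coaster [ 0.50310344 -0.28794848  0.03      ]
wrist cam [0.14444926 0.56039781 0.37186296] [ 0.28045643 -0.10250891 -0.95447195] [[358.21982558   0.         276.55642269]
 [  0.         358.21982558 206.63614252]
 [  0.           0.           1.        ]]
```

View pics/crop0.png

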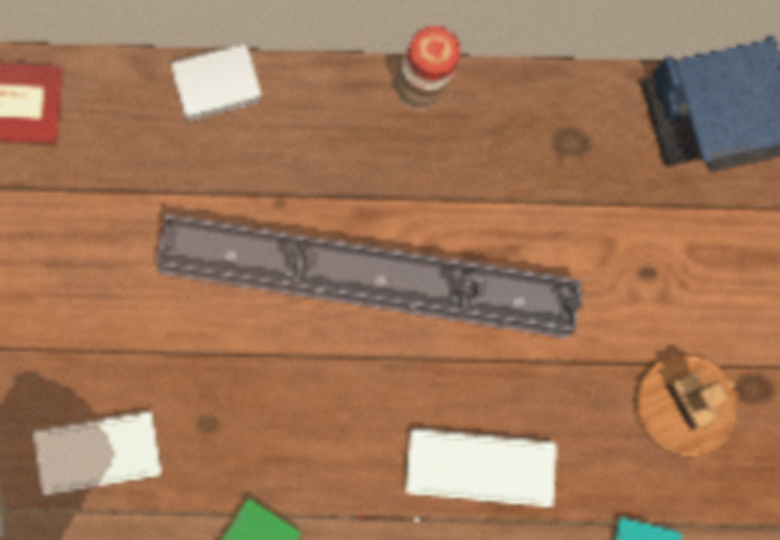

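Run:
```python
from h import *
ct=cal('top'); cs=cal('side')
t=cv2.imread('pics/top0.png'); s=cv2.imread('pics/side0.png')
print('t',t[137,272],t[265,360],'s',s[203,317],s[272,272])
cv2.imwrite('pics/crop1.png',np.hstack([cv2.resize(s[185:225,290:345],(550,400),interpolation=cv2.INTER_CUBIC)]))
# bounding by mask in top crop
g=t[120:155,250:295].min(2); m=(g>130).astype(np.uint8)
c=max(cv2.findContours(m,cv2.RETR_EXTERNAL,cv2.CHAIN_APPROX_NONE)[0],key=cv2.contourArea)+np.array([250,120])
for z in(.014,.03): print(z,rectw(ct,c,z))
```

```text
t [221 232 237] [231 244 242] s [212 223 226] [206 225 235]
0.014 (array([0.80499377, 0.13928607]), (123.23370361328125, 81.4616928100586), np.float64(-1.5417984078000009))
0.03 (array([0.79949915, 0.13908902]), (121.63996887207031, 80.40819549560547), np.float64(-1.54179854303865))
```

View pics/crop1.png

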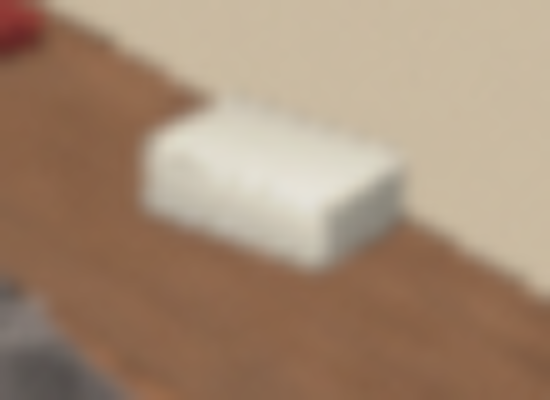

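drive_tool:
  rows:
    - [[0,0,0],[0,-6,0],8.5]
    - [[0,0,0],[3,-6,0],8.5]
    - [[0,0,0],[3,-6,0],8.5]
    - [[0,0,0],[3,-6,0],8.5]
    - [[0,0,0],[3,-5,0],8.5]
    - [[0,0,0],[3,-2,0],8.5]
    - [[0,0,0],[3,0,0],8.5]

```text
clock: 0.98
position: [0.387, 0.2347, 0.2423]
ee_rot: [-0.0, 0.19, 0.982, -0.0]
contact_force: [0.1, -0.0, 0.1]
width: 0.0851
gripper_force: 0.0
```

The (272,137) object is a thick box (about 26 mm high, roughly 70 × 50 mm), not a 14 mm plate, so it is a decoy and cover_c looks absent. Covers a and b match their sizes to 1 mm. Next is the wrist view.

Run:
```python
from h import *
c,im=shot('wrist','w1.png')
for k in white(im,amin=400):
    print(rectw(c,k,0.014), k[:,0].min(0),k[:,0].max(0))
o,d=ray(c,(280,210));print(o,d)
for n,p in dict(dL=(.635,.181,.03),dR=(.592,-.186,.03),A=(.452,.237,.014)).items(): print(n,proj(c,p))
```

```text
(array([ 0.44489526, -0.09100081]), (103.41358947753906, 55.760623931884766), np.float64(1.4750574166612562)) [  0 291] [ 82 342]
(array([0.45935153, 0.39664377]), (185.7441864013672, 135.17893981933594), np.float64(0.12044617076501174)) [386  71] [541 276]
(array([0.31160107, 0.43283871]), (63.04695510864258, 13.58069133758545), np.float64(-1.3603239261715467)) [416   0] [485  42]
[0.31903545 0.26126582 0.37263347] [ 0.2806854  -0.10230202 -0.95442684]
dL [313.46229418 385.10297811]
dR [ 27.0866128  448.11133025]
A [301.92869145 228.10586142]
```

View pics/w1.png

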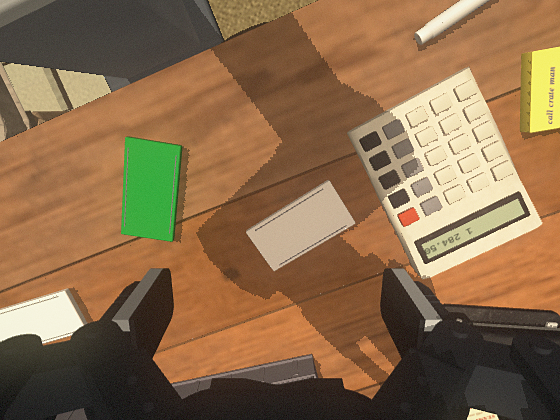

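Wrist view: cover_a (in the arm's shadow) spans (247–353, 182–270), green decoy at (152,188), cover_b edge at (40,315), the duct hidden behind the gripper below. I rotate the tool to look at the duct.

drive_tool:
  rows:
    - [[0,0,-0.187],[3,-1.6,0.8],8.5]
    - [[0,0,-0.187],[3,-1.6,0.8],8.5]
    - [[0,0,-0.187],[3,-1.6,0.8],8.5]
    - [[0,0,-0.187],[3,-1.6,0.8],8.5]
    - [[0,0,-0.187],[3,-1.6,0.8],8.5]
    - [[0,0,-0.187],[3,-1.6,0.8],8.5]
    - [[0,0,-0.187],[3,-1.6,0.8],8.5]
    - [[0,0,0],[0,0,0],8.5]

```text
clock: 2.02
position: [0.5984, 0.1235, 0.2977]
ee_rot: [0.0, 0.748, 0.664, -0.0]
contact_force: [0.5, 0.9, 0.4]
width: 0.0851
gripper_force: 0.0
```

Run:
```python
from h import *
s=manip.get_state();print(s['clock'],s['position'],s['ee_rot'],s['qpos'])
c,im=shot('wrist','w2.png')
np.savez('pics/w2.npz',K=c[0],V=c[1])
for n,p in dict(dL=(.635,.181,.03),dR=(.592,-.186,.03)).items(): print(n,proj(c,p))
```

```text
2.025 [0.59839779 0.12347384 0.29766808] [ 2.63769784e-04  7.47812687e-01  6.63909719e-01 -1.45469269e-05] [ 8.99128732e-02  3.07032281e-01  1.32458411e+00 -4.42465797e-04
  1.50968627e+00  2.08666270e-01]
dL [303.33943109 109.55049563]
dR [298.37123048 388.62395692]
```

View pics/w2.png

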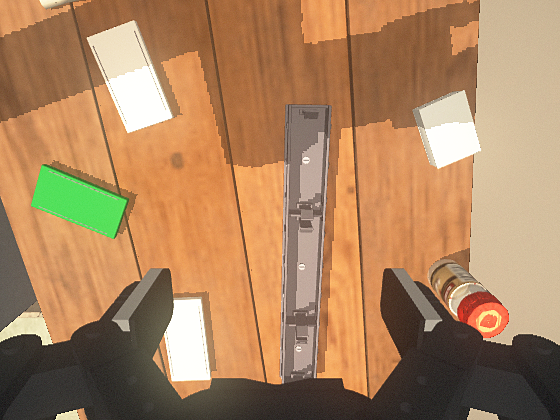

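Wrist view 2: duct from (306,105) to (300,382), screws at (306,160), (301,267) and (298,349), hooks near (306,115), (302,205–225), (302,320–335) and (300,378). The white box at (447,130) shows tall sides, which confirms the decoy. Jar at (475,300), cover_a at (130,75), cover_b at (187,340). A second viewpoint is needed to triangulate.

drive_tool:
  rows:
    - [[0,0,0],[0,-4,0],8.5]
    - [[0,0,0],[0,-5,0],8.5]
    - [[0,0,0],[0,-4,0],8.5]
    - [[0,0,0],[0,0,0],8.5]
    - [[0,0,0],[0,0,0],8.5]

```text
clock: 2.7
position: [0.5956, -0.0043, 0.2981]
ee_rot: [-0.001, 0.747, 0.665, 0.0]
contact_force: [0.6, 0.2, 0.5]
width: 0.085
gripper_force: 0.0
```

Run:
```python
from h import *
s=manip.get_state();print(s['clock'],s['position'],s['ee_rot'])
c,im=shot('wrist','w3.png')
np.savez('pics/w3.npz',K=c[0],V=c[1])
a=np.load('pics/w2.npz');c2=(a['K'],a['V']); im2=cv2.imread('pics/w2.png')[:,:,::-1]
cv2.imwrite('pics/crop3.png',np.hstack([cv2.resize(im2[90:390,250:350],(200,600),interpolation=cv2.INTER_CUBIC),cv2.resize(im[0:300,230:360],(260,600),interpolation=cv2.INTER_CUBIC)])[:,:,::-1])
# covers: low-saturation rectangles
for cc,i,nm in((c2,im2,'w2'),(c,im,'w3')):
  h=cv2.cvtColor(i,cv2.COLOR_RGB2HSV)
  m=((h[:,:,1]<70)&(h[:,:,2]>110)).astype(np.uint8); m=cv2.morphologyEx(m,cv2.MORPH_OPEN,np.ones((3,3)))
  for k in cv2.findContours(m,cv2.RETR_EXTERNAL,cv2.CHAIN_APPROX_NONE)[0]:
    if 800<cv2.contourArea(k)<9000:
      r=rectw(cc,k,.014); M=cv2.moments(k)
      print(nm,np.round(r[0],4),np.round(r[1],1),round(r[2],4),'px',round(M['m10']/M['m00'],1),round(M['m01']/M['m00'],1))
```

```text
2.7 [ 0.59562297 -0.00433393  0.29813701] [-7.25765330e-04  7.46867870e-01  6.64972069e-01  7.13194716e-05]
w2 [ 0.5982 -0.1374] [91.5 51. ] 1.4537 px 298.0 348.6
w2 [ 0.4472 -0.1021] [132.3  56.7] 1.4967 px 187.3 341.9
w2 [ 0.3937 -0.0294] [108.3  26.4] 0.9325 px 134.7 299.4
w2 [0.624 0.051] [270.2  51.5] 1.4357 px 303.9 208.4
w2 [0.4528 0.2355] [104.  57.] -1.3792 px 130.0 75.9
w3 [ 0.2412 -0.155 ] [109.9  71.7] 1.3402 px 21.1 307.2
w3 [ 0.5986 -0.1356] [96.4 50. ] 1.4493 px 289.4 262.9
w3 [ 0.4349 -0.1297] [197.   96.5] 1.12 px 162.9 257.3
w3 [ 0.879  -0.1844] [232.1 117.5] -1.4647 px 523.4 289.8
w3 [0.6214 0.0354] [256.2  50.6] 1.4438 px 294.4 114.0
```

View pics/crop3.png

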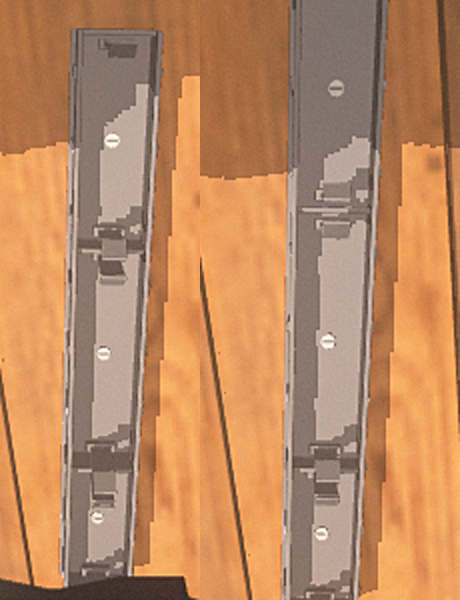

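Run:
```python
from h import *
ld=lambda n:(lambda a:(a['K'],a['V']))(np.load(f'pics/{n}.npz'))
c2,c3,ct=ld('w2'),ld('w3'),cal('top')
i2=cv2.imread('pics/w2.png');i3=cv2.imread('pics/w3.png')
def screw(i,u,v,r=7):
    p=i[v-r:v+r+1,u-r:u+r+1].min(2).astype(float); w=np.clip(p-np.median(p)-25,0,None)
    y,x=np.mgrid[-r:r+1,-r:r+1]; return np.array([u+(w*x).sum()/w.sum(),v+(w*y).sum()/w.sum()])
P2=[(306,160),(302,267),(299,349)]
P3=[(298,44),(294,171),(291,267)]
S=[]
for a,b in zip(P2,P3):
    a,b=screw(i2,*a),screw(i3,*b); p=tri((c2,a),(c3,b)); S.append(p)
    print(a.round(1),b.round(1),p.round(4),'reproj',(proj(c2,p)-a).round(1),(proj(c3,p)-b).round(1), onz(c2,a,.003).round(4),onz(c3,b,.003).round(4))
S=np.array(S);print('dist',np.linalg.norm(np.diff(S[:,:2],axis=0),axis=1),'yaw',-np.arctan2(S[0,0]-S[2,0],S[0,1]-S[2,1]))
# heights of covers: top + w2
print('A',tri((ct,(232,261)),(c2,(130,75.9))),'B',tri((ct,(360,265)),(c2,(187.3,341.9))))
# hook/partition pts seen in both views: lines of walls: profile rows in w2
for nm,i,c,rows in(('w2',i2,c2,(140,180,245,290)),('w3',i3,c3,(20,70,140,190,220))):
    for v in rows:
        h=cv2.cvtColor(i,cv2.COLOR_BGR2HSV)[v,260:350,1].astype(float); m=np.where(h<70)[0]+260
        L,R=m.min(),m.max()+1
        print(nm,v,L,R,onz(c,(L-.5,v),.032).round(4)[:2],onz(c,(R-.5,v),.032).round(4)[:2])
```

```text
[305.6 159.7] [297.7  43.6] [0.6338 0.1225 0.0047] reproj [ 0.1 -0. ] [-0.1  0. ] [0.6338 0.1222 0.003 ] [0.6341 0.1227 0.003 ]
[301.4 266.3] [293.5 170.4] [ 0.615  -0.0162  0.0032] reproj [ 0. -0.] [-0.  0.] [ 0.615  -0.0164  0.003 ] [ 0.6151 -0.0163  0.003 ]
[298.2 348.6] [290.4 266.5] [ 0.5979 -0.1418  0.004 ] reproj [ 0.1 -0. ] [-0.1  0. ] [ 0.5978 -0.1426  0.003 ] [ 0.598  -0.1423  0.003 ]
dist [0.13999579 0.12668901] yaw -0.1351194900997057
A [0.45073801 0.23781841 0.00934076] B [ 0.44809319 -0.10456834  0.01342105]
w2 140 285 330 [0.6113 0.1515] [0.6601 0.1457]
w2 180 284 327 [0.6051 0.1073] [0.6533 0.1015]
w2 245 283 323 [0.5949 0.0287] [0.6423 0.023 ]
w2 290 282 321 [ 0.5867 -0.0311] [ 0.6348 -0.0369]
w3 20 275 323 [0.6112 0.1432] [0.6589 0.1376]
w3 70 274 320 [0.6047 0.0969] [0.652  0.0913]
w3 140 273 317 [0.595  0.0257] [0.6429 0.0201]
w3 190 272 314 [ 0.5871 -0.0301] [ 0.6347 -0.0357]
w3 220 272 313 [ 0.5828 -0.066 ] [ 0.6304 -0.0716]
```

Bays fit the geometry: screw spacing of 140 and 126.7 mm against the expected 139.5 and 127 mm, height 3–5 mm, yaw about -0.135. So bay_a ≈ (0.634, 0.1224) and bay_b ≈ (0.6151, -0.0163). Cover_a is at (0.4525, 0.236), yaw +0.19.

drive_tool:
  rows:
    - [[0,0,0.044],[-2,3.4,-2],8.5]
    - [[0,0,0.044],[-2,3.4,-2],8.5]
    - [[0,0,0.044],[-2,3.4,-2.5],8.5]
    - [[0,0,0.044],[-2,3.4,-2.5],8.5]
    - [[0,0,0.044],[-2,3.4,-2.5],8.5]
    - [[0,0,0.044],[-2,3.4,-2.5],8.5]
    - [[0,0,0.044],[-2.2,3.6,-2],8.5]
    - [[0,0,0],[0,0,0],8.5]

```text
clock: 3.75
position: [0.4506, 0.2371, 0.1368]
ee_rot: [-0.002, 0.634, 0.773, -0.002]
contact_force: [0.8, -0.1, 0.1]
width: 0.0849
gripper_force: 0.0
```

```bash
cat > m.py <<'E'
from h import *
import sys
def tool():
    s=manip.get_state(); w,x,y,z=s['ee_rot']
    ty=np.array([2*(x*y-w*z),1-2*(x*x+z*z)]); tz=np.array([2*(x*z+w*y),2*(y*z-w*x),1-2*(x*x+y*y)])
    a=np.arctan2(ty[1],ty[0]); a=(a+np.pi/2)%np.pi-np.pi/2
    return s['clock'],s['position'],a,tz,s
def go(x,y,z,yaw):
    t,p,a,tz,s=tool(); d=np.array([x,y,z])-p
    print('t%.2f pos'%t,p.round(4),'jaw %.4f'%a,'tz',tz.round(3),'F',s['contact_force'].round(1),'w %.4f'%s['width'],'| need cm',(d*100).round(2),'turn %.3f'%(yaw-a))
def covers(f,z=.014):
    c,im=shot('wrist',f); h=cv2.cvtColor(im,cv2.COLOR_RGB2HSV)
    m=((h[:,:,1]<70)&(h[:,:,2]>110)).astype(np.uint8); m=cv2.morphologyEx(m,cv2.MORPH_OPEN,np.ones((3,3)))
    for k in cv2.findContours(m,cv2.RETR_EXTERNAL,cv2.CHAIN_APPROX_NONE)[0]:
        if 800<cv2.contourArea(k)<60000:
            r=rectw(c,k,z); M=cv2.moments(k); b=cv2.boundingRect(k)
            print(np.round(r[0],4),np.round(r[1],1),'yaw %.4f'%((r[2]-np.pi/2+np.pi/2)%np.pi-np.pi/2),'box',b)
E
python3 - <<'E'
from m import *
go(.4525,.236,.013,.191); covers('w4.png')
E
```

```text
t3.75 pos [0.4506 0.2371 0.1368] jaw 0.1970 tz [-0.005 -0.    -1.   ] F [ 0.8 -0.1  0.1] w 0.0849 | need cm [  0.19  -0.11 -12.38] turn -0.006
[0.6382 0.1707] [72.1 29.4] yaw 1.3081 box (449, 292, 81, 51)
[0.3543 0.1368] [66.4 16.2] yaw -0.3227 box (113, 269, 48, 62)
[0.2569 0.224 ] [44.  11.9] yaw -0.0240 box (0, 140, 18, 57)
[0.4509 0.2361] [103.3  55.2] yaw 0.1943 box (239, 132, 78, 136)
[0.5431 0.3669] [47.  17.7] yaw 0.1117 box (436, 0, 43, 78)
[0.5195 0.3673] [37.1 19.4] yaw 0.1208 box (402, 0, 41, 63)
[0.4599 0.3514] [140.1  48.5] yaw -1.4297 box (217, 0, 212, 84)
```

drive_tool:
  rows:
    - [[0,0,-0.003],[0.05,-0.1,-4],8.5]
    - [[0,0,0],[0,0,-4],8.5]
    - [[0,0,0],[0,0,-3],8.5]
    - [[0,0,0],[0,0,-1.3],8.5]
    - [[0,0,0],[0,0,0],8.5]

```text
clock: 4.42
position: [0.4554, 0.2334, 0.0153]
ee_rot: [0.0, 0.638, 0.77, -0.0]
contact_force: [-0.2, 0.2, -0.4]
width: 0.0846
gripper_force: 0.0
```

drive_tool:
  rows:
    - [[0,0,0],[0,0,0],5]
    - [[0,0,0],[0,0,0],5]
    - [[0,0,0],[0,0,0],5]
    - [[0,0,0],[0,0,0],5]
    - [[0,0,0],[0,0,0],5]
    - [[0,0,0],[0,0,0],5]
  force: 100

```text
clock: 5.18
position: [0.4558, 0.2338, 0.0176]
ee_rot: [0.001, 0.638, 0.77, 0.001]
contact_force: [-1.9, -0.7, 10.7]
width: 0.0519
gripper_force: 100.2
```

drive_tool:
  rows:
    - [[0,0,0],[0,0,0.5],5]
    - [[0,0,0],[0,0,3],5]
    - [[0,0,0],[0,0,4],5]
    - [[0,0,0],[0,0,3],5]
    - [[0,0,0],[0,0,0],5]
    - [[0,0,0],[0,0,0],5]

```text
clock: 5.92
position: [0.4544, 0.2334, 0.1199]
ee_rot: [-0.0, 0.638, 0.77, -0.0]
contact_force: [-0.1, 0.3, -0.1]
width: 0.0519
gripper_force: 99.7
```

Run:
```python
from m import *
t,p,a,tz,s=tool(); go(.634,.1224,.14,-.1355); covers('w5.png',p[2]+.003); print(s['gripper_force'])
```

```text
t5.92 pos [0.4544 0.2334 0.1199] jaw 0.1880 tz [-0.001 -0.    -1.   ] F [-0.1  0.3 -0.1] w 0.0519 | need cm [ 17.96 -11.1    2.01] turn -0.324
[0.5521 0.2339] [47.6 15. ] yaw 1.1201 box (459, 296, 90, 69)
[0.4533 0.2403] [98.7 51.9] yaw 0.1872 box (204, 147, 146, 230)
[0.4838 0.3363] [14.6 10.6] yaw 0.1210 box (406, 0, 40, 50)
[0.4573 0.3273] [90.9 21.7] yaw -1.3839 box (197, 0, 287, 74)
99.70341581152752
```

View pics/w5.png

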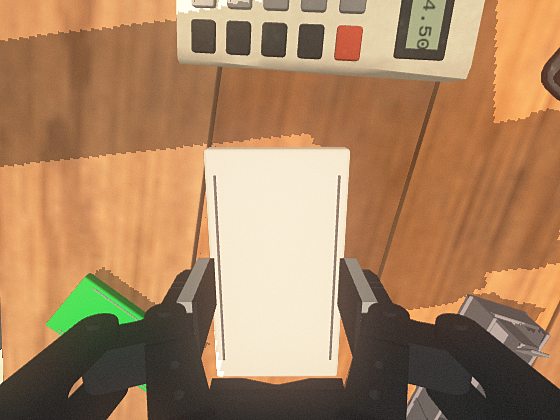

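The cover_a is held squarely: plate (204–350, 147–377) between the pads at rows 260–330, level.

Run:
```python
from m import *
im=cv2.imread('pics/w5.png')[:,:,::-1]; c=cal('wrist'); t,p,a,tz,s=tool()
h=cv2.cvtColor(im,cv2.COLOR_RGB2HSV); m=((h[:,:,1]<70)&(h[:,:,2]>110)).astype(np.uint8); m=cv2.morphologyEx(m,cv2.MORPH_OPEN,np.ones((3,3)))
k=max(cv2.findContours(m[120:380,190:360].copy(),cv2.RETR_EXTERNAL,cv2.CHAIN_APPROX_NONE)[0],key=cv2.contourArea)+np.array([190,120])
for dz in(-.0036,-.006):
    r=rectw(c,k,p[2]+dz); u=np.array([-np.sin(a),np.cos(a)]);v=np.array([np.cos(a),np.sin(a)]); d=r[0]-p[:2]
    print(dz,r[0],r[1],'off along cover y',d@u,'along x',d@v)
```

```text
-0.0036 [0.45361722 0.23684769] (103.8124008178711, 54.58664321899414) off along cover y 0.003623172163188449 along x 0.00022403666930659658
-0.006 [0.45384268 0.23562764] (105.67308044433594, 55.56504821777344) off along cover y 0.002382484727369359 along x 0.00021745509897627585
```

drive_tool:
  rows:
    - [[0,0,-0.046],[2,-1.3,0],5]
    - [[0,0,-0.046],[3,-1.9,0],5]
    - [[0,0,-0.046],[3,-1.9,0],5]
    - [[0,0,-0.046],[3,-1.9,0],5]
    - [[0,0,-0.046],[3,-1.9,0],5]
    - [[0,0,-0.046],[2.5,-1.6,0],5]
    - [[0,0,-0.046],[1.4,-0.9,0],5]
    - [[0,0,0],[0,0,-1.5],5]

```text
clock: 6.98
position: [0.6358, 0.1186, 0.105]
ee_rot: [0.001, 0.754, 0.657, 0.001]
contact_force: [-0.5, -0.2, -1.2]
width: 0.0521
gripper_force: 99.7
```

drive_tool:
  rows:
    - [[0,0,0],[0,0,0],5]
    - [[0,0,0],[0,0,0],5]

```text
clock: 7.22
position: [0.6328, 0.1203, 0.1049]
ee_rot: [-0.001, 0.753, 0.659, -0.001]
contact_force: [-0.6, -0.3, -0.8]
width: 0.0516
gripper_force: 99.7
```

Run:
```python
from m import *
go(.6336,.1194,.095,-.1355); c,im=shot('wrist','w6.png'); np.savez('pics/w6.npz',K=c[0],V=c[1])
h=cv2.cvtColor(im,cv2.COLOR_RGB2HSV); m=((h[:,:,1]<70)&(h[:,:,2]>150)).astype(np.uint8)
t,p,a,tz,s=tool()
for k in cv2.findContours(m,cv2.RETR_EXTERNAL,cv2.CHAIN_APPROX_NONE)[0]:
    if cv2.contourArea(k)>5000: print(rectw(c,k,p[2]-.0045),cv2.boundingRect(k))
```

```text
t7.22 pos [0.6328 0.1203 0.1049] jaw -0.1329 tz [-0.002  0.    -1.   ] F [-0.6 -0.3 -0.8] w 0.0516 | need cm [ 0.08 -0.09 -0.99] turn -0.003
(array([0.63352185, 0.121437  ]), (107.27354431152344, 54.78510665893555), np.float64(1.43697115043787)) (204, 149, 146, 235)
(array([0.73346741, 0.1576348 ]), (48.177589416503906, 26.51068878173828), np.float64(-1.4250832653849468)) (485, 86, 75, 138)
```

View pics/w6.png

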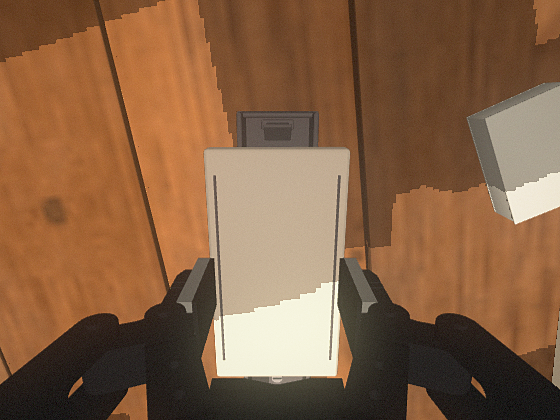

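Wrist view: cover over the left bay, duct end wall at (237–319,111), hook at (278,130), symmetric about the cover's middle (278). I check the end position.

Run:
```python
from m import *
a=np.load('pics/w6.npz');c=(a['K'],a['V']); im=cv2.imread('pics/w6.png')
u=np.array([.1351,.9908])
g=im[100:150,278].astype(int).sum(1); print(g.tolist())
h=im[118].astype(int).sum(1); print(h[228:328].tolist())
for px in((278,111),(237,111),(319,111)):
    q=onz(c,px,.032)[:2]; print(px,q,'bay_a',q-.0635*u)
for z in(.04,.054): print('hook',onz(c,(278,122),z),onz(c,(278,139),z))
for n,p in(('bar',.0525),('end',.0635)): print(n,proj(c,np.r_[np.array([.634,.1224])+p*u,.032]))
```

```text
[251, 248, 252, 251, 244, 247, 249, 264, 239, 238, 258, 191, 193, 260, 280, 274, 227, 203, 269, 217, 264, 273, 247, 212, 227, 266, 273, 232, 199, 204, 228, 218, 209, 214, 226, 206, 205, 216, 224, 204, 246, 266, 273, 268, 282, 259, 254, 360, 387, 447]
[251, 257, 250, 279, 264, 264, 256, 262, 220, 265, 273, 273, 259, 181, 194, 170, 160, 160, 265, 268, 255, 271, 260, 254, 287, 262, 267, 284, 276, 267, 267, 270, 267, 271, 265, 269, 262, 278, 290, 264, 267, 264, 283, 248, 270, 266, 275, 257, 269, 277, 269, 264, 274, 258, 263, 247, 255, 267, 267, 284, 270, 260, 253, 266, 263, 250, 261, 258, 273, 265, 252, 266, 279, 269, 270, 270, 263, 268, 262, 264, 266, 200, 173, 186, 172, 144, 256, 255, 269, 241, 216, 285, 250, 270, 255, 259, 265, 259, 249, 247]
(278, 111) [0.64291328 0.18588765] bay_a [0.63433443 0.12297185]
(237, 111) [0.62062914 0.18889172] bay_a [0.61205029 0.12597592]
(319, 111) [0.66519058 0.1828845 ] bay_a [0.65661173 0.1199687 ]
hook [0.64217952 0.18054735 0.04      ] [0.64099687 0.17169965 0.04      ]
hook [0.64225904 0.18140333 0.054     ] [0.64116121 0.17319019 0.054     ]
bar [277.48945027 132.53655438]
end [277.53408099 112.15239558]
```

drive_tool:
  rows:
    - [[0,0,-0.002],[0.08,-0.06,-1],5]
    - [[0,0,0],[0,0,-1],5]
    - [[0,0,0],[0,0,-1],5]
    - [[0,0,0],[0,0,-0.5],5]
    - [[0,0,0],[0,0,-0.5],5]
    - [[0,0,0],[0,0,0],5]

```text
clock: 8.02
position: [0.6346, 0.1189, 0.0649]
ee_rot: [-0.0, 0.754, 0.657, -0.0]
contact_force: [-1.1, -0.4, 0.1]
width: 0.0517
gripper_force: 99.7
```

Run:
```python
from m import *
go(.6337,.1197,.044,-.1355)
```

```text
t8.03 pos [0.6346 0.1189 0.0649] jaw -0.1360 tz [-0.001 -0.    -1.   ] F [-1.1 -0.4  0.1] w 0.0517 | need cm [-0.09  0.08 -2.09] turn 0.001
```

drive_tool:
  rows:
    - [[0,0,0],[-0.07,0.06,-0.3],5]
    - [[0,0,0],[0,0,-0.3],5]
    - [[0,0,0],[0,0,-0.3],5]
    - [[0,0,0],[0,0,-0.3],5]
    - [[0,0,0],[0,0,-0.3],5]
    - [[0,0,0],[0,0,-0.3],5]
    - [[0,0,0],[0,0,-0.3],5]
    - [[0,0,0],[0,0,0],5]

```text
clock: 9.02
position: [0.6338, 0.1195, 0.0438]
ee_rot: [-0.0, 0.754, 0.657, -0.0]
contact_force: [0.1, -0.4, -1.4]
width: 0.0519
gripper_force: 100.1
```

Run:
```python
from m import *
go(.6337,.1197,.044,-.1355)
```

```text
t9.03 pos [0.6338 0.1195 0.0438] jaw -0.1362 tz [-0.001 -0.    -1.   ] F [ 0.1 -0.4 -1.4] w 0.0519 | need cm [-0.01  0.02  0.02] turn 0.001
```

drive_tool:
  rows:
    - [[0,0,0],[0,0,-0.15],5]
    - [[0,0,0],[0,0,-0.15],5]
    - [[0,0,0],[0,0,0],5]

```text
clock: 9.4
position: [0.6338, 0.1195, 0.0436]
ee_rot: [0.0, 0.753, 0.657, 0.0]
contact_force: [-5.4, -0.4, 13.4]
width: 0.0515
gripper_force: 102.2
```

drive_tool:
  rows:
    - [[0,0,0],[0,0,0.2],5]
    - [[0,0,0],[0,0,0],8.5]
    - [[0,0,0],[0,0,0],8.5]
    - [[0,0,0],[0,0,0],8.5]
    - [[0,0,0],[0,0,3],8.5]
    - [[0,0,0],[0,0,5],8.5]
    - [[0,0,0],[0,-1,4],8.5]
    - [[0,0,0],[0,0,0],8.5]

```text
clock: 10.4
position: [0.6366, 0.1092, 0.1673]
ee_rot: [0.003, 0.754, 0.657, 0.003]
contact_force: [0.3, 0.0, -0.2]
width: 0.0852
gripper_force: 0.0
```

Run:
```python
from m import *
go(.4467,-.103,.14,-.074)
for z in(.04,): covers('w7.png',z)
shot('top','t2.png'); im=cv2.imread('pics/t2.png')[:,:,::-1].copy(); ct=cal('top')
for c in white(im):
    b=cv2.boundingRect(c)
    if 120<b[1]<290 and 200<b[0]<420: print(b,rectw(ct,c,.014))
a=cv2.resize(cv2.imread('pics/w7.png')[80:400,150:420],(500,593),interpolation=cv2.INTER_CUBIC); cv2.imwrite('pics/crop7.png',a)
```

```text
t10.40 pos [0.6366 0.1092 0.1673] jaw -0.1366 tz [ 0.008  0.    -1.   ] F [ 0.3  0.  -0.2] w 0.0852 | need cm [-18.99 -21.22  -2.73] turn 0.063
[0.6272 0.0644] [242.4  55.1] yaw -0.1367 box (231, 95, 78, 289)
[0.801 0.082] [274.8  94.5] yaw 0.0868 box (420, 0, 140, 345)
(335, 253, 50, 26) (array([ 0.4462558 , -0.10364887]), (130.91856384277344, 57.2408332824707), np.float64(1.4964962629105578))
(284, 184, 14, 22) (array([0.63490131, 0.08453088]), (59.02153396606445, 30.703947067260742), np.float64(-0.11402577207477815))
(265, 127, 45, 11) (array([0.81179211, 0.0976636 ]), (123.05438232421875, 29.169391632080078), np.float64(-1.5427479599672633))
```

View pics/crop7.png

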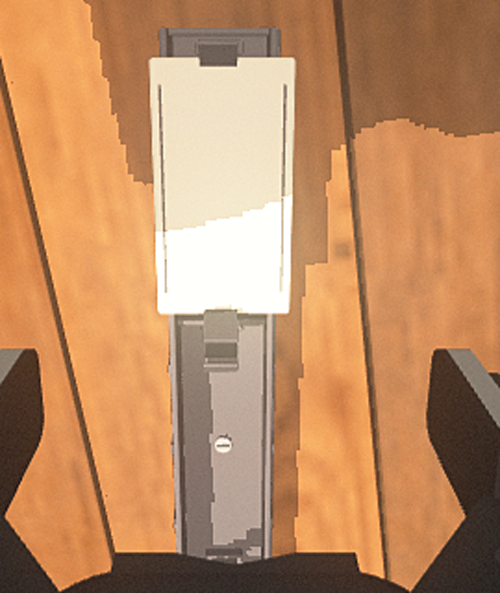

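Cover_a is home: its left end lies under the dark hook barb (218,55), and the right end meets the partition hook at (220,312). Next is cover_b.

drive_tool:
  rows:
    - [[0,0,0.009],[-2,-2.2,0],8.5]
    - [[0,0,0.009],[-3,-3.4,0],8.5]
    - [[0,0,0.009],[-3,-3.4,0],8.5]
    - [[0,0,0.009],[-3,-3.4,0],8.5]
    - [[0,0,0.009],[-3,-3.4,-1],8.5]
    - [[0,0,0.009],[-3,-3.2,-1],8.5]
    - [[0,0,0.009],[-2,-2.2,-1],8.5]
    - [[0,0,0],[0,0,0],8.5]

```text
clock: 11.5
position: [0.4411, -0.1025, 0.1312]
ee_rot: [-0.003, 0.733, 0.68, -0.001]
contact_force: [0.7, 0.3, 0.7]
width: 0.0849
gripper_force: 0.0
```

drive_tool:
  rows:
    - [[0,0,0],[0,0,0],8.5]
    - [[0,0,0],[0,0,0],8.5]

```text
clock: 11.75
position: [0.4449, -0.1018, 0.1332]
ee_rot: [0.0, 0.732, 0.681, 0.0]
contact_force: [0.7, -0.1, -0.2]
width: 0.0849
gripper_force: 0.0
```

Run:
```python
from m import *
go(.4467,-.103,.015,-.074); covers('w8.png',.014)
```

```text
t11.75 pos [ 0.4449 -0.1018  0.1332] jaw -0.0720 tz [ 0.  0. -1.] F [ 0.7 -0.1 -0.2] w 0.0849 | need cm [  0.18  -0.12 -11.82] turn -0.002
[ 0.2447 -0.1631] [88.  51.7] yaw -0.1880 box (0, 246, 64, 99)
[ 0.5963 -0.1507] [99.6 25.4] yaw -0.1369 box (451, 187, 58, 122)
[ 0.446  -0.1049] [128.   54.9] yaw -0.0737 box (238, 117, 80, 170)
```

drive_tool:
  rows:
    - [[0,0,-0.002],[0.12,-0.25,-3],8.5]
    - [[0,0,0],[0,0,-4],8.5]
    - [[0,0,0],[0,0,-3],8.5]
    - [[0,0,0],[0,0,-1.6],8.5]
    - [[0,0,0],[0,0,0],8.5]

```text
clock: 12.42
position: [0.445, -0.1042, 0.0164]
ee_rot: [-0.001, 0.733, 0.68, -0.0]
contact_force: [-0.0, 0.3, 1.0]
width: 0.085
gripper_force: 0.0
```

drive_tool:
  rows:
    - [[0,0,0],[0,0,0],5]
    - [[0,0,0],[0,0,0],5]
    - [[0,0,0],[0,0,0],5]
    - [[0,0,0],[0,0,0],5]
    - [[0,0,0],[0,0,0],5]
    - [[0,0,0],[0,0,0],5]

```text
clock: 13.18
position: [0.4462, -0.1051, 0.0192]
ee_rot: [0.001, 0.733, 0.68, 0.001]
contact_force: [-2.5, 0.2, 9.2]
width: 0.0517
gripper_force: 84.2
```

drive_tool:
  rows:
    - [[0,0,0],[0,0,0.5],5]
    - [[0,0,0],[0,0,3],5]
    - [[0,0,0],[0,0,4],5]
    - [[0,0,0],[0,0,3],5]
    - [[0,0,0],[0,0,0],5]
    - [[0,0,0],[0,0,0],5]

```text
clock: 13.92
position: [0.4447, -0.1047, 0.1219]
ee_rot: [-0.0, 0.733, 0.68, -0.0]
contact_force: [-0.2, 0.4, -1.3]
width: 0.0512
gripper_force: 82.9
```

```bash
cat >> m.py <<'E'
def held(f,dz=-.0048):
    c,im=shot('wrist',f); t,p,a,tz,s=tool()
    h=cv2.cvtColor(im,cv2.COLOR_RGB2HSV); m=((h[:,:,1]<70)&(h[:,:,2]>150)).astype(np.uint8)
    k=max((k for k in cv2.findContours(m[60:385,185:370].copy(),cv2.RETR_EXTERNAL,cv2.CHAIN_APPROX_NONE)[0]),key=cv2.contourArea)+np.array([185,60])
    print(cv2.boundingRect(k)); r=rectw(c,k,p[2]+dz); u=np.array([-np.sin(a),np.cos(a)]);v=np.array([np.cos(a),np.sin(a)])
    w=np.array([onz(c,q[0],p[2]+dz)[:2] for q in k])-p[:2]; 
    print(r[0],r[1],'y range',(w@u).min(),(w@u).max(),'x range',(w@v).min(),(w@v).max())
E
python3 - <<'E'
from m import *
go(.6151,-.0163,.12,-.1355); held('w9.png')
E
```

```text
t13.93 pos [ 0.4447 -0.1047  0.1219] jaw -0.0751 tz [-0.001  0.    -1.   ] F [-0.2  0.4 -1.3] w 0.0512 | need cm [17.04  8.84 -0.19] turn -0.060
(203, 123, 147, 261)
[ 0.44554453 -0.09939085] (117.83889770507812, 54.65232849121094) y range -0.05364108158832993 0.06422584944500896 x range -0.02649416578565578 0.028154987714920372
```

drive_tool:
  rows:
    - [[0,0,-0.009],[1.5,0.8,0],5]
    - [[0,0,-0.009],[2.8,1.5,0],5]
    - [[0,0,-0.009],[3,1.5,0],5]
    - [[0,0,-0.009],[3,1.5,0],5]
    - [[0,0,-0.009],[3,1.5,0],5]
    - [[0,0,-0.009],[2.5,1.4,0],5]
    - [[0,0,-0.006],[1.3,0.7,-0.5],5]
    - [[0,0,0],[0,0,-1],5]

```text
clock: 14.98
position: [0.617, -0.0153, 0.1061]
ee_rot: [-0.0, 0.753, 0.658, -0.0]
contact_force: [0.1, -0.3, -0.9]
width: 0.0513
gripper_force: 82.9
```

drive_tool:
  rows:
    - [[0,0,0],[0,0,0],5]
    - [[0,0,0],[0,0,0],5]
    - [[0,0,0],[0,0,0],5]

```text
clock: 15.35
position: [0.616, -0.0164, 0.1078]
ee_rot: [0.0, 0.753, 0.658, 0.0]
contact_force: [-0.4, -0.2, -1.2]
width: 0.0514
gripper_force: 82.9
```

Run:
```python
from m import *
go(.6153,-.0156,.0452,-.1355); held('w10.png')
cv2.imwrite('pics/crop10.png',cv2.imread('pics/w10.png')[0:400,140:420])
```

```text
t15.35 pos [ 0.616  -0.0164  0.1078] jaw -0.1357 tz [ 0.001 -0.    -1.   ] F [-0.4 -0.2 -1.2] w 0.0514 | need cm [-0.07  0.08 -6.26] turn 0.000
(203, 123, 147, 261)
[ 0.61736237 -0.01085028] (117.4145736694336, 54.36237335205078) y range -0.05312113800566598 0.06427772595360781 x range -0.02673610944093929 0.027673804270963713
```

View pics/crop10.png

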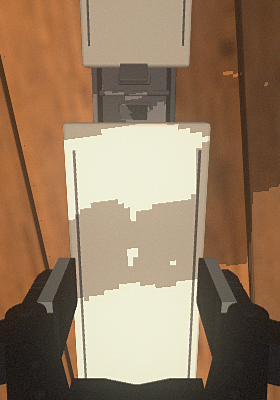

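Cover_b is over the middle bay; cover_a's right end (row ~66) is under its hook. I push down.

drive_tool:
  rows:
    - [[0,0,0],[-0.05,0.06,-1.5],5]
    - [[0,0,0],[0,0,-1.5],5]
    - [[0,0,0],[0,0,-0.8],5]
    - [[0,0,0],[0,0,-0.3],5]
    - [[0,0,0],[0,0,0],5]
    - [[0,0,0],[0,0,0],5]

```text
clock: 16.15
position: [0.6162, -0.0154, 0.0667]
ee_rot: [0.0, 0.753, 0.658, 0.0]
contact_force: [-0.5, 0.4, -0.8]
width: 0.0521
gripper_force: 82.9
```

Run:
```python
from m import *
go(.6153,-.0156,.0452,-.1355)
```

```text
t16.15 pos [ 0.6162 -0.0154  0.0667] jaw -0.1349 tz [ 0.001 -0.    -1.   ] F [-0.5  0.4 -0.8] w 0.0521 | need cm [-0.09 -0.02 -2.15] turn -0.001
```

drive_tool:
  rows:
    - [[0,0,0],[-0.07,0,-0.3],5]
    - [[0,0,0],[0,0,-0.3],5]
    - [[0,0,0],[0,0,-0.3],5]
    - [[0,0,0],[0,0,-0.3],5]
    - [[0,0,0],[0,0,-0.3],5]
    - [[0,0,0],[0,0,-0.3],5]
    - [[0,0,0],[0,0,-0.3],5]
    - [[0,0,0],[0,0,-0.1],5]
  force: 100

```text
clock: 17.15
position: [0.6158, -0.015, 0.0453]
ee_rot: [0.0, 0.753, 0.658, 0.001]
contact_force: [-1.9, 1.4, 12.4]
width: 0.0518
gripper_force: 85.5
```

drive_tool:
  rows:
    - [[0,0,0],[0,0,-0.15],5]
    - [[0,0,0],[0,0,0],5]

```text
clock: 17.4
position: [0.6158, -0.015, 0.0452]
ee_rot: [0.001, 0.753, 0.658, 0.001]
contact_force: [-2.5, 1.5, 15.1]
width: 0.0515
gripper_force: 86.6
```

drive_tool:
  rows:
    - [[0,0,0],[0,0,0.2],5]
    - [[0,0,0],[0,0,0],8.5]
    - [[0,0,0],[0,0,0],8.5]
    - [[0,0,0],[0,0,0],8.5]
    - [[0,0,0],[0,0,3],8.5]
    - [[0,0,0],[0,0,5],8.5]
    - [[0,0,0],[0,0,6],8.5]
    - [[0,0,0],[0,0,5],8.5]

```text
clock: 18.4
position: [0.6153, -0.0154, 0.2369]
ee_rot: [0.001, 0.753, 0.658, 0.0]
contact_force: [0.2, -0.4, 0.3]
width: 0.0851
gripper_force: 0.0
```

drive_tool:
  rows:
    - [[0,0,0],[0,3,0],8.5]
    - [[0,0,0],[0,0,0],8.5]
    - [[0,0,0],[0,0,0],8.5]

```text
clock: 18.77
position: [0.6146, 0.0143, 0.234]
ee_rot: [-0.0, 0.753, 0.658, -0.001]
contact_force: [-0.2, 0.3, -0.3]
width: 0.085
gripper_force: 0.0
```

Run:
```python
from m import *
go(.62,-.0,.25,-.1355); covers('w11.png',.04)
ct,im=shot('top','t3.png')
a=cv2.imread('pics/w11.png')[60:390,200:380]; b=cv2.imread('pics/t3.png')
cv2.imwrite('pics/crop11.png',np.hstack([cv2.resize(a,(327,600),interpolation=cv2.INTER_CUBIC),cv2.resize(b[170:290,240:330+0],(450,600),interpolation=cv2.INTER_CUBIC)]))
h=cv2.cvtColor(im,cv2.COLOR_RGB2HSV)
m=((h[:,:,0]>5)&(h[:,:,0]<25)&(h[:,:,2]>190)).astype(np.uint8)
cv2.imwrite('pics/coaster.png',cv2.resize(b[220:270,400:460],(720,600),interpolation=cv2.INTER_CUBIC))
```

```text
t18.77 pos [0.6146 0.0143 0.234 ] jaw -0.1346 tz [-0.002 -0.001 -1.   ] F [-0.2  0.3 -0.3] w 0.0850 | need cm [ 0.54 -1.43  1.6 ] turn -0.001
[0.8551 0.0371] [78.6 29.3] yaw 0.3873 box (514, 75, 46, 86)
[0.8388 0.1181] [45.  43.8] yaw -1.4489 box (501, 0, 59, 54)
[0.7853 0.1275] [57.6 51.6] yaw -1.2881 box (424, 0, 83, 61)
[0.6182 0.0039] [317.5  55.6] yaw -0.1404 box (250, 0, 68, 337)
```

View pics/crop11.png

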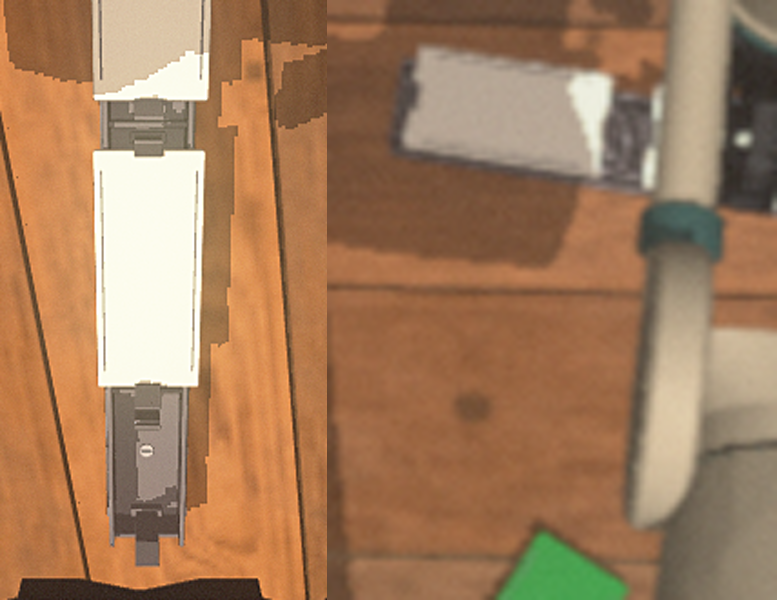

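Both covers are clipped: barbs overlap cover_b's ends at (148,150) and (148,385) of the crop, and cover_a too. The right bay is empty. Now I look at the block.

drive_tool:
  rows:
    - [[0,0,0],[-1,-2,0],8.5]
    - [[0,0,0],[-2,-4,0],8.5]
    - [[0,0,0],[-2,-4,0],8.5]
    - [[0,0,0],[-2,-4,0],8.5]
    - [[0,0,0],[-2,-4,0],8.5]
    - [[0,0,0],[-1.5,-3,0],8.5]
    - [[0,0,0],[-1,-2,0],8.5]
    - [[0,0,0],[0,0,0],8.5]

```text
clock: 19.88
position: [0.4983, -0.2176, 0.2346]
ee_rot: [-0.0, 0.754, 0.656, -0.001]
contact_force: [0.1, 0.1, -0.0]
width: 0.0852
gripper_force: 0.0
```

drive_tool:
  rows:
    - [[0,0,0],[0,0,0],8.5]
    - [[0,0,0],[0,0,0],8.5]

```text
clock: 20.12
position: [0.5002, -0.2148, 0.2348]
ee_rot: [-0.0, 0.753, 0.658, 0.0]
contact_force: [0.4, -0.5, 0.5]
width: 0.0848
gripper_force: 0.0
```

Run:
```python
from m import *
go(.503,-.288,.25,-.1355); c,im=shot('wrist','w12.png'); np.savez('pics/w12.npz',K=c[0],V=c[1])
print(proj(c,(.503,-.288,.009)),proj(c,(.503,-.288,.08)))
```

```text
t20.12 pos [ 0.5002 -0.2148  0.2348] jaw -0.1343 tz [ 0.  0. -1.] F [ 0.4 -0.5  0.5] w 0.0848 | need cm [ 0.28 -7.32  1.52] turn -0.001
[287.84330778 240.40594055] [290.29086769 271.01720745]
```

View pics/w12.png

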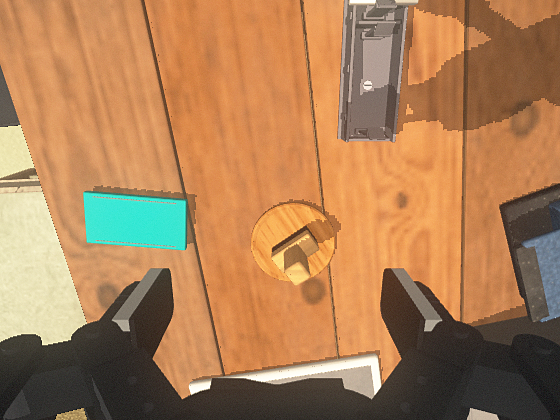

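Wrist view: coaster centred near (293,241), radius ~42; the block stands on it with its grip top near (299,268), foam dark at (293,240). I move so the camera is right above it for a second view.

drive_tool:
  rows:
    - [[0,0,0],[0,-3,0],8.5]
    - [[0,0,0],[0,-4,0],8.5]
    - [[0,0,0],[0,-4,0],8.5]
    - [[0,0,0],[0,-3,0],8.5]
    - [[0,0,0],[0,0,0],8.5]
    - [[0,0,0],[0,0,0],8.5]
    - [[0,0,0],[0,0,0],8.5]

```text
clock: 21.05
position: [0.5003, -0.3539, 0.235]
ee_rot: [-0.0, 0.753, 0.658, 0.0]
contact_force: [0.2, 0.3, 0.6]
width: 0.0848
gripper_force: 0.0
```

Run:
```python
from m import *
go(.503,-.288,.25,-.1355); c,im=shot('wrist','w13.png'); np.savez('pics/w13.npz',K=c[0],V=c[1])
a=np.load('pics/w12.npz'); c0=(a['K'],a['V']); i0=cv2.imread('pics/w12.png')[:,:,::-1]
p=proj(c,(.503,-.288,.05)).astype(int); print(p)
r=70; x0,y0=p-r
A=cv2.resize(i0[180:300,235:355],(400,400),interpolation=cv2.INTER_CUBIC);B=cv2.resize(im[max(y0,0):y0+2*r,x0:x0+2*r],(400,400),interpolation=cv2.INTER_CUBIC)
cv2.imwrite('pics/crop13.png',np.hstack([A,B])[:,:,::-1]); print('B origin',x0,y0,'scale',400/140,'A origin 235,180 scale',400/120)
```

```text
t21.05 pos [ 0.5003 -0.3539  0.235 ] jaw -0.1335 tz [ 0.     0.001 -1.   ] F [0.2 0.3 0.6] w 0.0848 | need cm [0.27 6.59 1.5 ] turn -0.002
[268 107]
B origin 198 37 scale 2.857142857142857 A origin 235,180 scale 3.3333333333333335
```

View pics/crop13.png

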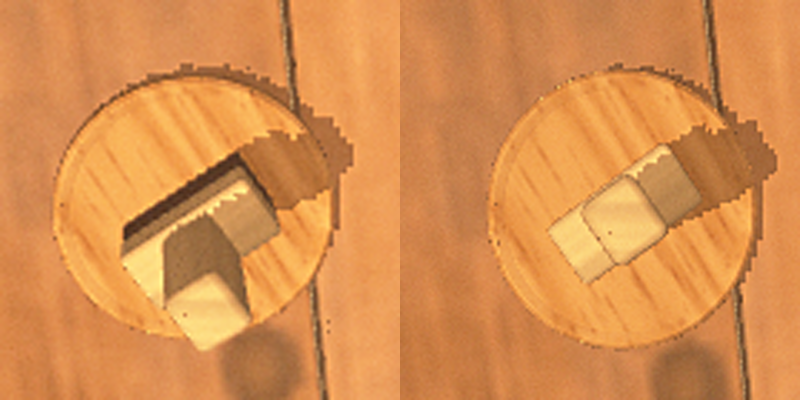

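Views: left crop grip top centre ≈ (207,310), i.e. px (297.1,273). Right crop (from above): grip top centre (224,221), bar ends (167,258) to (281,172), coaster centre (221,209).

Run:
```python
from m import *
ld=lambda n:(lambda a:(a['K'],a['V']))(np.load(f'pics/{n}.npz'))
ca,cb=ld('w12'),ld('w13')
A=lambda x,y:(235+x*.3-.35,180+y*.3-.35); B=lambda x,y:(198+(x-400)*.35-.33,37+y*.35-.33)
print('grip top',tri((ca,A(207.5,310)),(cb,B(625,221))), onz(cb,B(625,221),.08),onz(ca,A(207.5,310),.08))
e=[onz(cb,B(*q),.036) for q in((548,233),(587,283),(699,200),(664,144))]
e=np.array(e)[:,:2]; print('bar c',e.mean(0),'len',np.linalg.norm(e[0]-e[3]),np.linalg.norm(e[1]-e[2]),'wid',np.linalg.norm(e[0]-e[1]),np.linalg.norm(e[2]-e[3]))
d=(e[2]+e[3]-e[0]-e[1]);print('yaw x axis',np.arctan2(d[1],d[0]))
print('coaster',onz(cb,B(621.5,209),.009), 'L/R',onz(cb,B(488,209),.009),onz(cb,B(755,209),.009), 'A',onz(ca,A(192,208),.009))
go(0,0,0,0)
```

```text
grip top [ 0.50877071 -0.2931943   0.0745317 ] [ 0.50904296 -0.29298036  0.08      ] [ 0.50856757 -0.29036056  0.08      ]
bar c [ 0.50869325 -0.29307862] len 0.044647303431441944 0.04321302875418068 wid 0.019553270540311897 0.01982349414627841
yaw x axis 0.4955198446767255
coaster [ 0.50800576 -0.29173545  0.009     ] L/R [ 0.46352904 -0.28571066  0.009     ] [ 0.55248368 -0.29776041  0.009     ] A [ 0.50743485 -0.29051334  0.009     ]
t21.10 pos [ 0.5003 -0.3541  0.235 ] jaw -0.1336 tz [ 0.  0. -1.] F [-0.7 -0.1  0.4] w 0.0850 | need cm [-50.03  35.41 -23.5 ] turn 0.134
```

drive_tool:
  rows:
    - [[0,0,0.157],[0.2,1.5,0],8.5]
    - [[0,0,0.157],[0.2,1.5,0],8.5]
    - [[0,0,0.157],[0.2,1.6,-2],8.5]
    - [[0,0,0.157],[0.24,1.5,-3],8.5]
    - [[0,0,0],[0,0,-3],8.5]
    - [[0,0,0],[0,0,-2],8.5]
    - [[0,0,0],[0,0,0],8.5]
    - [[0,0,0],[0,0,0],8.5]

```text
clock: 22.1
position: [0.5091, -0.2944, 0.1359]
ee_rot: [0.001, 0.513, 0.858, -0.0]
contact_force: [0.3, -0.5, -0.2]
width: 0.085
gripper_force: 0.0
```

Run:
```python
from m import *
go(.5087,-.293,.055,.4955)
```

```text
t22.10 pos [ 0.5091 -0.2944  0.1359] jaw 0.4935 tz [ 0.001 -0.001 -1.   ] F [ 0.3 -0.5 -0.2] w 0.0850 | need cm [-0.04  0.14 -8.09] turn 0.002
```

drive_tool:
  rows:
    - [[0,0,0],[0,0.12,-3],8.5]
    - [[0,0,0],[0,0,-3],8.5]
    - [[0,0,0],[0,0,-2.1],8.5]
    - [[0,0,0],[0,0,0],8.5]
    - [[0,0,0],[0,0,0],4]
    - [[0,0,0],[0,0,0],3]
    - [[0,0,0],[0,0,0],2.4]
    - [[0,0,0],[0,0,0],2.4]
  force: 60

```text
clock: 23.1
position: [0.5087, -0.2933, 0.0543]
ee_rot: [0.0, 0.513, 0.858, 0.0]
contact_force: [-0.5, -0.5, -0.2]
width: 0.0241
gripper_force: 0.0
```

drive_tool:
  rows:
    - [[0,0,0],[0,0,0],1.4]
    - [[0,0,0],[0,0,0],1.4]
    - [[0,0,0],[0,0,0],1.2]
    - [[0,0,0],[0,0,0],1.2]
    - [[0,0,0],[0,0,0],1.2]

```text
clock: 23.72
position: [0.5086, -0.2932, 0.0538]
ee_rot: [0.0, 0.513, 0.858, 0.0]
contact_force: [-0.3, -0.5, 0.6]
width: 0.0175
gripper_force: 58.8
```

drive_tool:
  rows:
    - [[0,0,0],[0,0,1],1.2]
    - [[0,0,0],[0,0,3],1.2]
    - [[0,0,0],[0,0,4],1.2]
    - [[0,0,0],[0,0,3.5],1.2]
    - [[0,0,-0.053],[0.6,2,0],1.2]
    - [[0,0,-0.053],[1.1,3.8,0],1.2]
    - [[0,0,-0.053],[1.1,3.8,0],1.2]
    - [[0,0,-0.053],[1.1,3.8,0],1.2]

```text
clock: 24.72
position: [0.5474, -0.1579, 0.1692]
ee_rot: [-0.0, 0.602, 0.799, 0.0]
contact_force: [1.3, 0.6, -1.5]
width: 0.0174
gripper_force: 58.8
```

drive_tool:
  rows:
    - [[0,0,-0.053],[1.1,3.8,0],1.2]
    - [[0,0,-0.053],[1.1,3.8,0],1.2]
    - [[0,0,-0.053],[1.1,3.8,0],1.2]
    - [[0,0,-0.053],[1.1,3.8,0],1.2]
    - [[0,0,-0.053],[1.1,3.8,0],1.2]
    - [[0,0,-0.053],[1.1,3.8,0],1.2]
    - [[0,0,-0.053],[1.1,3.8,0],1.2]
    - [[0,0,-0.048],[1,2.5,0],1.2]

```text
clock: 25.72
position: [0.6343, 0.1337, 0.1691]
ee_rot: [-0.0, 0.754, 0.657, -0.0]
contact_force: [0.2, 0.5, -1.4]
width: 0.0175
gripper_force: 58.8
```

drive_tool:
  rows:
    - [[0,0,0],[0,0,0],1.2]
    - [[0,0,0],[0,0,0],1.2]
    - [[0,0,0],[0,0,0],1.2]

```text
clock: 26.1
position: [0.6341, 0.1307, 0.1689]
ee_rot: [0.0, 0.754, 0.656, -0.0]
contact_force: [0.0, 0.6, -1.1]
width: 0.0175
gripper_force: 58.8
```

Run:
```python
from m import *
go(.6386,.1551,.0803,-.1355)
c,im=shot('wrist','w14.png')
ct,im=shot('top','t4.png')
for n,p in(('A',(.6341,.1224,.04)),('B',(.6153,-.016,.04))): print(n,im[tuple(proj(ct,p).astype(int)[::-1])])
```

```text
t26.10 pos [0.6341 0.1307 0.1689] jaw -0.1389 tz [-0.    -0.001 -1.   ] F [ 0.   0.6 -1.1] w 0.0175 | need cm [ 0.45  2.44 -8.86] turn 0.003
A [98 93 84]
B [238 239 224]
```

drive_tool:
  rows:
    - [[0,0,0.003],[0.25,1.2,0],1.2]
    - [[0,0,0],[0.2,1.2,0],1.2]
    - [[0,0,0],[0,0,-2],1.2]
    - [[0,0,0],[0,0,-3],1.2]
    - [[0,0,0],[0,0,-2],1.2]
    - [[0,0,0],[0,0,-0.5],1.2]
    - [[0,0,0],[0,0,0],1.2]
    - [[0,0,0],[0,0,0],1.2]

```text
clock: 27.2
position: [0.6398, 0.1562, 0.095]
ee_rot: [0.001, 0.753, 0.658, 0.001]
contact_force: [0.2, -0.5, -1.3]
width: 0.0175
gripper_force: 58.8
```

Run:
```python
from m import *
go(.6386,.1551,.0803,-.1355)
```

```text
t27.20 pos [0.6398 0.1562 0.095 ] jaw -0.1348 tz [ 0.002  0.    -1.   ] F [ 0.2 -0.5 -1.3] w 0.0175 | need cm [-0.12 -0.11 -1.47] turn -0.001
```

drive_tool:
  rows:
    - [[0,0,0],[-0.1,-0.1,-0.4],1.2]
    - [[0,0,0],[0,0,-0.3],1.2]
    - [[0,0,0],[0,0,-0.3],1.2]
    - [[0,0,0],[0,0,-0.2],1.2]
    - [[0,0,0],[0,0,-0.15],1.2]
    - [[0,0,0],[0,0,0],1.2]
    - [[0,0,0],[0,0,0],1.2]

```text
clock: 28.08
position: [0.638, 0.1548, 0.0807]
ee_rot: [0.0, 0.753, 0.658, 0.0]
contact_force: [-1.6, -1.2, 4.4]
width: 0.0173
gripper_force: 59.7
```

drive_tool:
  rows:
    - [[0,0,0],[-0.04,-0.3,0],1.2]
    - [[0,0,0],[-0.07,-0.5,0],1.2]
    - [[0,0,0],[-0.07,-0.5,0],1.2]
    - [[0,0,0],[-0.07,-0.5,0],1.2]
    - [[0,0,0],[-0.07,-0.5,0],1.2]
    - [[0,0,0],[-0.07,-0.5,0],1.2]
    - [[0,0,0],[-0.06,-0.45,0],1.2]
    - [[0,0,0],[0,0,0],1.2]

```text
clock: 29.08
position: [0.6335, 0.1217, 0.0804]
ee_rot: [0.0, 0.753, 0.658, -0.0]
contact_force: [0.2, 2.1, 5.6]
width: 0.0176
gripper_force: 59.8
```

drive_tool:
  rows:
    - [[0,0,0],[-0.04,-0.3,0],1.2]
    - [[0,0,0],[-0.07,-0.5,0],1.2]
    - [[0,0,0],[-0.07,-0.5,0],1.2]
    - [[0,0,0],[-0.07,-0.5,0],1.2]
    - [[0,0,0],[-0.07,-0.5,0],1.2]
    - [[0,0,0],[-0.07,-0.5,0],1.2]
    - [[0,0,0],[-0.06,-0.45,0],1.2]
    - [[0,0,0],[0,0,0],1.2]

```text
clock: 30.08
position: [0.6288, 0.0892, 0.0803]
ee_rot: [0.0, 0.753, 0.658, -0.0]
contact_force: [1.3, 2.1, 4.9]
width: 0.0177
gripper_force: 59.8
```

Run:
```python
from m import *
go(.6296,.0897,.0803,-.1355)
```

```text
t30.07 pos [0.6288 0.0892 0.0803] jaw -0.1354 tz [-0. -0. -1.] F [1.3 2.1 4.9] w 0.0177 | need cm [ 0.08  0.05 -0.  ] turn -0.000
```

drive_tool:
  rows:
    - [[0,0,0],[0,0,1],1.2]
    - [[0,0,0],[0,0,2],1.2]
    - [[0,0,0],[-0.2,-1.5,0.5],1.2]
    - [[0,0,0],[-0.3,-2.5,0],1.2]
    - [[0,0,0],[-0.2,-2,0],1.2]
    - [[0,0,0],[0,0,-1],1.2]
    - [[0,0,0],[0,0,0],1.2]
    - [[0,0,0],[0,0,0],1.2]

```text
clock: 31.08
position: [0.6218, 0.0304, 0.1049]
ee_rot: [-0.0, 0.753, 0.658, -0.0]
contact_force: [0.4, 0.5, -1.2]
width: 0.0171
gripper_force: 58.9
```

Run:
```python
from m import *
go(.6214,.0286,.0803,-.1355)
```

```text
t31.07 pos [0.6218 0.0304 0.1049] jaw -0.1345 tz [-0.001  0.    -1.   ] F [ 0.4  0.5 -1.2] w 0.0171 | need cm [-0.04 -0.18 -2.46] turn -0.001
```

drive_tool:
  rows:
    - [[0,0,0],[-0.03,-0.17,-0.8],1.2]
    - [[0,0,0],[0,0,-0.6],1.2]
    - [[0,0,0],[0,0,-0.4],1.2]
    - [[0,0,0],[0,0,-0.3],1.2]
    - [[0,0,0],[0,0,-0.2],1.2]
    - [[0,0,0],[0,0,-0.12],1.2]
    - [[0,0,0],[0,0,0],1.2]
    - [[0,0,0],[0,0,0],1.2]

```text
clock: 32.08
position: [0.6215, 0.0283, 0.0814]
ee_rot: [-0.0, 0.753, 0.658, 0.0]
contact_force: [-2.6, 1.3, 4.7]
width: 0.0172
gripper_force: 59.6
```

drive_tool:
  rows:
    - [[0,0,0],[-0.04,-0.3,0],1.2]
    - [[0,0,0],[-0.07,-0.5,0],1.2]
    - [[0,0,0],[-0.07,-0.5,0],1.2]
    - [[0,0,0],[-0.08,-0.6,0],1.2]
    - [[0,0,0],[-0.08,-0.6,0],1.2]
    - [[0,0,0],[-0.08,-0.6,0],1.2]
    - [[0,0,0],[-0.08,-0.6,0],1.2]
    - [[0,0,0],[-0.09,-0.7,0],1.2]

```text
clock: 33.08
position: [0.6157, -0.0161, 0.0811]
ee_rot: [-0.0, 0.753, 0.658, 0.0]
contact_force: [1.1, 3.0, 4.6]
width: 0.0177
gripper_force: 59.7
```

drive_tool:
  rows:
    - [[0,0,0],[0,0,0],1.2]
    - [[0,0,0],[-0.04,-0.3,0],1.2]
    - [[0,0,0],[-0.08,-0.6,0],1.2]
    - [[0,0,0],[-0.1,-0.7,0],1.2]
    - [[0,0,0],[-0.1,-0.7,0],1.2]
    - [[0,0,0],[-0.1,-0.7,0],1.2]
    - [[0,0,0],[-0.1,-0.7,0],1.2]
    - [[0,0,0],[-0.08,-0.6,0],1.2]

```text
clock: 34.08
position: [0.6097, -0.0594, 0.0811]
ee_rot: [-0.0, 0.753, 0.658, -0.0]
contact_force: [-0.4, 3.9, 4.0]
width: 0.0172
gripper_force: 59.7
```

drive_tool:
  rows:
    - [[0,0,0],[-0.03,-0.2,0],1.2]
    - [[0,0,0],[0,0,0],1.2]
    - [[0,0,0],[0,0,0],1.2]

```text
clock: 34.45
position: [0.6094, -0.0613, 0.0811]
ee_rot: [0.0, 0.753, 0.658, -0.0]
contact_force: [-0.1, 0.0, 4.3]
width: 0.0172
gripper_force: 59.6
```

Run:
```python
from m import *
go(.6092,-.0606,.0803,-.1355)
```

```text
t34.45 pos [ 0.6094 -0.0613  0.0811] jaw -0.1345 tz [-0.    -0.001 -1.   ] F [-0.1  0.   4.3] w 0.0172 | need cm [-0.02  0.07 -0.08] turn -0.001
```

drive_tool:
  rows:
    - [[0,0,0],[0,0,1],1.2]
    - [[0,0,0],[0,0,2.5],1.2]
    - [[0,0,0],[-0.5,-1,2],1.2]
    - [[0,0,0],[-1.5,-3.5,0],1.2]
    - [[0,0,0],[-1.7,-4,0],1.2]
    - [[0,0,0],[-1.7,-4,0],1.2]
    - [[0,0,0],[-1.7,-4,0],1.2]
    - [[0,0,0],[-1.7,-3.5,0],1.2]

```text
clock: 35.45
position: [0.5199, -0.2623, 0.1356]
ee_rot: [-0.001, 0.753, 0.658, -0.001]
contact_force: [0.6, -0.6, -0.8]
width: 0.0173
gripper_force: 59.0
```

drive_tool:
  rows:
    - [[0,0,0],[-1,-2,-1],1.2]
    - [[0,0,0],[0,-1,-2],1.2]
    - [[0,0,0],[0,0,-2],1.2]
    - [[0,0,0],[0,0,0],1.2]
    - [[0,0,0],[0,0,0],1.2]

```text
clock: 36.08
position: [0.5115, -0.2909, 0.0865]
ee_rot: [0.0, 0.753, 0.658, -0.0]
contact_force: [1.4, -0.2, -1.0]
width: 0.0173
gripper_force: 58.9
```

Run:
```python
from m import *
go(.508,-.292,.0538,-.1355)
```

```text
t36.08 pos [ 0.5115 -0.2909  0.0865] jaw -0.1346 tz [-0. -0. -1.] F [ 1.4 -0.2 -1. ] w 0.0173 | need cm [-0.35 -0.11 -3.27] turn -0.001
```

drive_tool:
  rows:
    - [[0,0,0],[-0.3,-0.1,-1],1.2]
    - [[0,0,0],[0,0,-1],1.2]
    - [[0,0,0],[0,0,-0.7],1.2]
    - [[0,0,0],[0,0,-0.3],1.2]
    - [[0,0,0],[0,0,-0.2],1.2]
    - [[0,0,0],[0,0,0],1.2]
    - [[0,0,0],[0,0,0],1.2]

```text
clock: 36.95
position: [0.5086, -0.2919, 0.0544]
ee_rot: [0.0, 0.753, 0.658, 0.0]
contact_force: [-0.0, 0.1, 0.1]
width: 0.0172
gripper_force: 59.0
```

Contact confirmed (force rose from -1.2 to 0.1 N). I release and retreat.

drive_tool:
  rows:
    - [[0,0,0],[0,0,0],2.5]
    - [[0,0,0],[0,0,0],5]
    - [[0,0,0],[0,0,0],8]
    - [[0,0,0],[0,0,0],8.5]
    - [[0,0,0],[0,0,2],8.5]
    - [[0,0,0],[0,0,4],8.5]
    - [[0,0,0],[0,0,5],8.5]
    - [[0,0,0],[0,0,5],8.5]

```text
clock: 37.95
position: [0.5083, -0.2917, 0.2155]
ee_rot: [-0.0, 0.753, 0.658, -0.0]
contact_force: [1.0, -0.7, -0.0]
width: 0.0849
gripper_force: 0.0
```

drive_tool:
  rows:
    - [[0,0,0],[-1,2,1],8.5]
    - [[0,0,0],[-2,4,0],8.5]
    - [[0,0,0],[-2,4,0],8.5]
    - [[0,0,0],[-1,2,0],8.5]
    - [[0,0,0],[0,0,0],8.5]
    - [[0,0,0],[0,0,0],8.5]

```text
clock: 38.7
position: [0.4493, -0.1728, 0.2241]
ee_rot: [0.001, 0.753, 0.658, -0.0]
contact_force: [0.6, -0.3, 0.1]
width: 0.0851
gripper_force: 0.0
```

Run:
```python
from m import *
go(.508,-.292,.0538,-.1355)
ct,im=shot('top','t5.png'); i0=cv2.imread('pics/top0.png')[:,:,::-1]
def red(i,x0,x1,y0,y1):
    h=cv2.cvtColor(i[y0:y1,x0:x1].copy(),cv2.COLOR_RGB2HSV); m=((h[:,:,0]<8)|(h[:,:,0]>172))&(h[:,:,1]>150)&(h[:,:,2]>130)
    y,x=np.nonzero(m); return (x.mean()+x0,y.mean()+y0,len(x)) if len(x) else None
for n,b in(('jar',(325,365,110,150)),('glue',(105,135,190,220))): print(n,red(i0,*b),red(im,*b))
# covers: white rects near duct
h=cv2.cvtColor(im,cv2.COLOR_RGB2HSV); m=((h[:,:,1]<60)&(h[:,:,2]>120)).astype(np.uint8)
for k in cv2.findContours(m,cv2.RETR_EXTERNAL,cv2.CHAIN_APPROX_NONE)[0]:
    b=cv2.boundingRect(k)
    if cv2.contourArea(k)>200 and 170<b[1]<220 and 240<b[0]<400: print(b,rectw(ct,k,.04))
c,w=shot('wrist','w15.png')
# block grip top: expected pixels and brightness compared with the coaster
for nm,cc,i in(('top',ct,im),('wrist',c,w)):
    for l,p in(('grip',(.5086,-.2919,.08)),('coasterL',(.508,-.255,.009)),('coasterR',(.508,-.329,.009))):
        q=proj(cc,p).round().astype(int); print(nm,l,q,i[q[1],q[0]] if 0<=q[1]<420 and 0<=q[0]<560 else None)
```

```text
t38.70 pos [ 0.4493 -0.1728  0.2241] jaw -0.1350 tz [ 0.001 -0.001 -1.   ] F [ 0.6 -0.3  0.1] w 0.0851 | need cm [  5.87 -11.92 -17.03] turn -0.000
jar (np.float64(344.4421768707483), np.float64(127.65306122448979), 147) (np.float64(344.32167832167835), np.float64(127.77622377622377), 143)
glue (np.float64(113.97777777777777), np.float64(202.83333333333334), 90) (np.float64(114.08695652173913), np.float64(202.80434782608697), 92)
(303, 188, 51, 28) (array([ 0.61464868, -0.01593673]), (134.30284118652344, 60.204322814941406), np.float64(1.4063296178837454))
(253, 179, 45, 27) (array([0.63348969, 0.12803281]), (114.34271240234375, 62.11067581176758), np.float64(1.4398753276066012))
top grip [438 241] [57 75 71]
top coasterL [415 244] [24 26 29]
top coasterR [442 244] [203 182 154]
wrist grip [361 315] [252 217 129]
wrist coasterL [342 245] [245 169  82]
wrist coasterR [348 307] [181 133  80]
```

```bash
python3 -c "
from rig import job
print(job.sign_off())"
```

```text
the job is handed in; nothing more can be done
None
```

I clipped both covers that were present (medium and long; the short one was absent), bedded each left to right at about 5–7 N, stood the block back on the coaster, left the jar and glue stick unmoved in the before/after top views, and handed the job in at about 39 s; the sign-off gave no verdict.

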